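# Raise the pass-through barrier and push the culture jar in

## Robot

A 6-joint arm with a two-finger parallel gripper is mounted at the origin on the work surface. World frame = base frame: x ahead of the robot, y to its left, z up, the work surface at z = 0. Lengths are in m, angles in rad, forces in N, time in s.
With the tool pointing down it reaches from about 0.3 to 0.775 m from the base axis. Payload 14.6 kg.
Tool frame: the origin (TCP) lies at the very end of the fingers, on their centre line; the grasp point (between the pads) lies 19 mm behind it (ctrl.hold_point_z is the distance from the TCP to the grasp point, in m); x points along the fingers, y is the direction in which the jaws open and shut, and the axes are right-handed (so a half turn about x gives the same grasp; the last joint's range is limited). The gripper opens to 94 mm and grips with 3 to 60 N. Pads are 16 mm wide; open, the fingers measure 119 mm over their backs; the gripper's body (75 mm by 177 mm) begins 78 mm behind the grasp point.
Start: joints at [-1.329, 0.3, 1.521, -0, 1.321, -0.067], TCP at [0.167, -0.524, 0.205] pointing down, gripper open.
Joint ranges: [-3.03, 3.03], [-0.79, 2.21], [0.23, 2.52], [-1.04, 4.18], [0, 3.07], [-2.55, 2.55]. Speed limits (rad/s): [2.22, 2.22, 2.57, 3.14, 3.14, 3.14].

## Interface

Orientations are given as [roll, pitch, yaw] about the fixed x, y, z axes, in that order (R = Rz(yaw) Ry(pitch) Rx(roll)).
In Python, from station import get_obs, camera, ticket, ctrl gives the robot as it stands.
- The arm moves only by the tool step_arm, never from a script. Its argument "motion" is a list that holds one entry, the list of rows, each a list of 6 numbers: the shift along the tool's x, y, z in m, then the turn, a rotation vector about the tool's x, y, z in degrees. A call has 1 to 12 rows; each row shifts and turns the commanded pose from where the row before left it, along the tool's axes as they then stand; what a row does not reach is not made up. A row lasts 1/8 s, in which the tool goes at most 62.5 mm and 10.7 degrees, less where a joint would pass 70% of its speed; a pose out of reach is approached as far as the arm can. A call is refused whole if a number of a shift passes 0.0625 or a number of a turn 10.7, either way. A call with a gripper value outside its range is refused whole. "fingers" is the finger opening in m, from 0 to 0.094, set as the call begins (left out, the last holds). The fingers move at their own pace and stop on an object; "squeeze" is the grip in N (left out, the last holds). Time passes only in rows, so rows that do not move let the fingers close. It gives the time, the measured TCP pose, the force and the opening at its end, in the units of the state.
- get_obs(): the state, without advancing time (a new reading comes with each control period).
- camera(name): name is "scene" or "top"; returns a dict with "pixels" (400x640x3 uint8, red, green, blue), "fx", "fy", "cx", "cy" (pixels), "k1" (the pictures are not rectified: a ray, as slopes to the right and down, at radius r is drawn at 1 + k1 r^2 times it, then the intrinsics apply), "extrinsics" (4x4, takes a point from world to camera coordinates). Camera axes: x right, y up, looking along -z (the intrinsics and any distortion apply to the point x, -y, -z); pixel columns grow to the right and rows downward; lengths in m; the calibration is good to about 2 mm. A picture is of the moment at which its call begins. There is no depth.
- ticket.hand_in(): hands the job in, once; it reports no verdict.
The state is a dict: "time_s": time; "qpos": joint angles; "joint_vel": joint speeds; "tau": joint torques, N m; "ee_pos": TCP position; "eef_rot": TCP orientation; "force": force on the tool from outside, world axes, zero at the start; "moment": the same for the moment, N m; "grip_width": finger opening in m.
Only numpy, scipy, OpenCV 4.12 (cv2) and the standard library are available. Lean on these libraries where they do the work, as an engineer would, in place of code of your own. Each camera call takes 0.05 s, during which the arm holds its last target.

## Task

Push the red-and-white barrier arm up past its balance point so that it stays raised by itself, then push the yellow-lidded culture jar along its lane, under the raised arm, until it stands wholly on the green pad, and leave both clear of the robot. Only push: do not lift the jar or tip it over, and leave everything else on the bench where it is.

Things in the scene. Friction and masses are not known exactly. Their poses are not given: they have to be found in the camera images.
- lane: fixed aluminium jar lane. Origin: on the bench, on the lane's middle line, under the closed barrier arm. y runs along the lane to the green pad; x points across the lane to the barrier post, away from the robot. Floor 6 high, from y = -240 to the end stop; side rails 8 thick, inner faces at x = -41 and +41, tops 22 above the bench.
- pad (a point): centre of the green pad painted on the lane's floor, at x = 0, y = +126, z = 6 in the lane's frame; the pad is 80 across the lane and 120 along it (y = +66 to +186). The dark end stop just beyond it has its face at y = +188 and its top 46 above the bench.
- boom (a joint): angle of the red-and-white barrier arm, rad: 0 = closed, level across the lane; grows as the free end rises; 1.65 = fully raised, just past upright, on its stop. The balance point is at about 0.55 rad: below it the arm falls back to 0, beyond it the arm swings on by itself, damped, to 1.65 in about 2 s and stays. Pushing up at the free end takes about 1 N.
- pivot (a point): the arm's pivot, a horizontal axis along the lane's y, at lane x = +130, z = 85, between two grey cheeks (together 62 wide in y, 36 in x, 103 high) on a grey foot from x = 75 to 195. A dark steel counterweight, a cylinder 56 in diameter and 50 long, is fixed to the arm above the pivot, its top 169 above the bench while closed.
- boom_end (a point): centre of the arm's free end face; moves with the arm. 230 from the pivot; closed, the arm points towards the robot and ends at lane x = -100, height 85. The arm is 22 wide and 20 high, so its closed underside is 75 above the bench.
- jar: glass culture jar with a plantlet and a yellow lid, straight-sided, 66 diameter, 95 high, about 0.28 kg. Origin: centre of its underside. It stands loose on the lane's floor on the negative-y side of the barrier; the closed arm bars its way. It slides easily when pushed low.
- spare_jar: empty glass jar with a white lid, 66 diameter x 95 high; leave it alone. Origin: centre of its underside.
- dishes: stack of two clear petri dishes, 90 diameter x 28 high; leave it alone. Origin: centre of its underside.
- loose_lid: loose white jar lid lying flat, 66 diameter x 14 high; leave it alone. Origin: centre of its underside.
- spirit_lamp: unlit steel spirit lamp, 80 diameter x 88 high; leave it alone. Origin: centre of its underside.
- amber_bottle: amber reagent bottle with a black cap, 60 diameter x 130 high; leave it alone. Origin: centre of its underside.
- forceps: steel forceps lying flat along their own x, 150 long, 25 wide, 9 high; leave it alone. Origin: centre of its underside.
There are look-alikes about, which are no part of the job. What is shaped like the jar but pink is not meant.

How it is judged:
By the outcome, as a careful person would: the job done as asked, in the order asked, and still so for the second after the job is handed in, with the robot touching nothing.
It also fails if it takes over 53 s, if anything falls off the work surface, if the arm or the gripper's body presses on something with over 40 N, if the wrist force passes 120 N, or if a joint passes its speed limit or range.

## Working session

There is one attempt and no reset: what is moved stays moved. The work goes in short steps, Python scripts to look and compute and a tool call to move; the robot and the scene stay as the last step left them, time stands still between calls to the robot, and variables do not carry over. Pictures are saved under pics/ and viewed, and the job is handed in when it is done.

Besides the shell and the picture viewer there is one more tool, called after "Request:" in YAML: its name, and indented under it one key for each argument. step_arm: Moves the arm, as the interface text tells. Its arguments: {"type":"object","properties":{"motion":{"type":"array","items":{"type":"array","items":{"type":"array","items":{"type":"number"}}}},"fingers":{"type":"number"},"squeeze":{"type":"number"}},"required":["motion"]}

```bash
mkdir -p pics; ls
python3 - <<'E'
from station import get_obs,camera
import cv2
o=get_obs();print(o)
for n in("scene","top"):
    c=camera(n);cv2.imwrite(f"pics/{n}0.png",c["pixels"][:,:,::-1]);print(n,{k:v for k,v in c.items() if k!="pixels"})
E
```

```text
pics
{'time_s': 0.0, 'qpos': array([-1.32858067e+00,  3.00470117e-01,  1.52158248e+00, -2.74848780e-05,
        1.32068136e+00, -6.66077200e-02]), 'joint_vel': array([-6.00031816e-04,  4.75828383e-04, -1.21971404e-03,  1.90634346e-05,
        4.47338866e-04, -6.10785296e-04]), 'tau': array([-1.37742762e-03, -5.31807840e+01, -3.52734876e+01,  7.07960827e-02,
        2.44811102e-02, -9.80494201e-05]), 'ee_pos': array([ 0.16708981, -0.52373271,  0.20488627]), 'eef_rot': array([-1.61408235,  1.56965472,  1.8363405 ]), 'force': array([ 0.83996521,  0.2951162 , -0.2635771 ]), 'moment': array([-0.02589169, -0.0053876 ,  0.00900269]), 'grip_width': 0.09416754960764466}
scene {'fx': 507.0752766378603, 'fy': 507.0752766378603, 'cx': 320.345766093271, 'cy': 201.82310811745384, 'k1': -0.11856558930998548, 'extrinsics': array([[ 0.74516453,  0.66681221,  0.00955561, -0.43686722],
       [-0.44567496,  0.48728165,  0.75095301,  0.18326686],
       [ 0.49608836, -0.56384224,  0.6602865 , -1.91405555],
       [ 0.        ,  0.        ,  0.        ,  1.        ]])}
top {'fx': 464.0832749984358, 'fy': 464.0832749984358, 'cx': 321.5366098578317, 'cy': 207.6235619890944, 'k1': -0.13563978281562467, 'extrinsics': array([[ 0.00374547, -0.99988138,  0.01493956, -0.03157578],
       [ 0.99353124,  0.00541648,  0.11342985, -0.57519035],
       [-0.11349731,  0.01441807,  0.99343368, -1.2883805 ],
       [ 0.        ,  0.        ,  0.        ,  1.        ]])}
```

View pics/scene0.png

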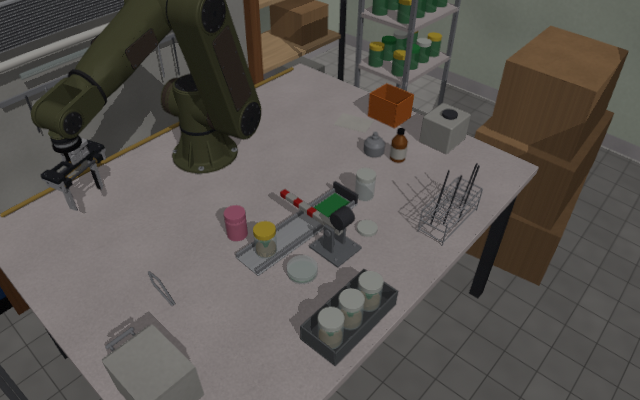

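View pics/top0.png

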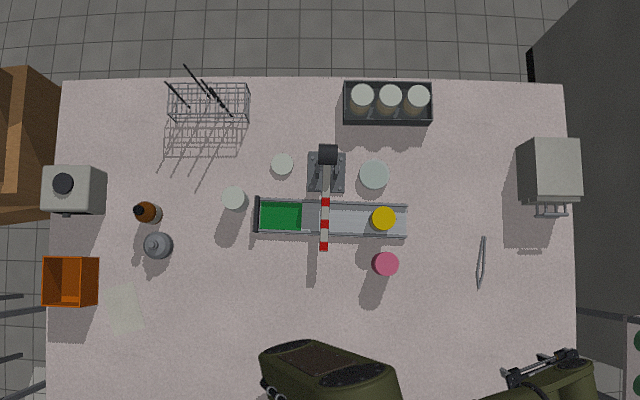

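Top view: the yellow-lidded jar is in the lane at (383,218), the pink look-alike at (385,264) and the boom runs from (325,165) to (324,250). The green pad is at (280,216) and the end stop at (257,216). The yellow lid on the lane matches the description, so I'll check it in a crop and measure.

```bash
cat > h.py <<'E'
import numpy as np,cv2
from station import get_obs,camera
def ray(c,u,v):
    p=np.array([(u-c["cx"])/c["fx"],(v-c["cy"])/c["fy"]]);q=p.copy()
    for _ in range(30): q=p/(1+c["k1"]*(q@q))
    E=c["extrinsics"];R=E[:3,:3];o=-R.T@E[:3,3]
    return o,R.T@np.array([q[0],-q[1],-1.])
def plane(c,u,v,z):
    o,d=ray(c,u,v);return o+d*(z-o[2])/d[2]
def proj(c,P):
    E=c["extrinsics"];X=E[:3,:3]@np.asarray(P,float)+E[:3,3];q=np.array([X[0],-X[1]])/-X[2]
    q=q*(1+c["k1"]*(q@q));return q*[c["fx"],c["fy"]]+[c["cx"],c["cy"]]
def tri(a,b):
    (o1,d1),(o2,d2)=a,b;d1=d1/np.linalg.norm(d1);d2=d2/np.linalg.norm(d2)
    A=np.stack([d1,-d2],1);s=np.linalg.lstsq(A,o2-o1,rcond=None)[0]
    p,q=o1+s[0]*d1,o2+s[1]*d2;return (p+q)/2,np.linalg.norm(p-q)
def blobs(c,lo,hi,amin=15,box=None):
    hsv=cv2.cvtColor(c["pixels"],cv2.COLOR_RGB2HSV);m=cv2.inRange(hsv,np.array(lo),np.array(hi))
    if box: 
        k=np.zeros_like(m);k[box[1]:box[3],box[0]:box[2]]=1;m=m*k
    n,l,s,ce=cv2.connectedComponentsWithStats(m)
    return [(s[i][:5].tolist(),ce[i].round(1).tolist(),(l==i).astype(np.uint8)) for i in range(1,n) if s[i][4]>=amin]
E
python3 - <<'E'
from h import *
c=camera("top");s=camera("scene")
for n,k,b in(("top",c,(240,130,420,290)),("scene",s,(220,170,390,290))):
    x0,y0,x1,y1=b
    im=cv2.resize(k["pixels"][y0:y1,x0:x1,::-1],None,fx=4,fy=4,interpolation=cv2.INTER_CUBIC);cv2.imwrite(f"pics/{n}_crop.png",im)
    for nm,lo,hi in(("yel",(18,120,90),(34,255,255)),("grn",(50,120,40),(85,255,255)),("red",(0,150,90),(8,255,255)),("pink",(165,60,80),(179,160,255))):
        for bl in blobs(k,lo,hi,15,b):
            rect=cv2.minAreaRect(cv2.findNonZero(bl[2]))
            print(n,nm,bl[0],bl[1],np.round(cv2.boxPoints(rect),1).tolist() if nm=="grn" else "")
            if n=="top":
                z={"yel":.101,"grn":.006,"red":.095,"pink":.095}[nm]
                print("   ",plane(k,*bl[1],z).round(4))
                if nm=="grn": print([plane(k,*p,.006).round(4).tolist() for p in cv2.boxPoints(rect)])
E
```

```text
top yel [372, 206, 24, 25, 455] [383.4, 217.8] 
    [ 0.5408 -0.1954  0.101 ]
top grn [260, 201, 42, 30, 1111] [280.6, 215.5] [[259.5, 228.1999969482422], [260.79998779296875, 200.8000030517578], [301.6000061035156, 202.8000030517578], [300.29998779296875, 230.10000610351562]]
    [0.5548 0.0893 0.006 ]
[[0.5176, 0.15, 0.006], [0.5973, 0.1477, 0.006], [0.5922, 0.0286, 0.006], [0.5127, 0.0317, 0.006]]
top red [321, 197, 9, 10, 58] [325.2, 201.5] 
    [ 0.585  -0.0379  0.095 ]
top red [320, 219, 9, 10, 61] [324.3, 223.6] 
    [ 0.5248 -0.0357  0.095 ]
top red [320, 241, 8, 10, 66] [323.6, 245.8] 
    [ 0.4649 -0.034   0.095 ]
top pink [374, 252, 25, 24, 498] [385.8, 263.4] 
    [ 0.418  -0.2017  0.095 ]
scene yel [253, 221, 23, 20, 352] [264.1, 230.4] 
scene grn [315, 193, 34, 24, 402] [330.9, 204.6] [[314.1000061035156, 206.6999969482422], [338.8999938964844, 189.10000610351562], [348.29998779296875, 202.39999389648438], [323.3999938964844, 219.89999389648438]]
scene red [281, 190, 8, 6, 26] [284.3, 192.1] 
scene red [294, 198, 8, 6, 31] [297.5, 200.7] 
scene red [307, 207, 9, 7, 35] [311.2, 209.9] 
scene pink [224, 205, 24, 36, 694] [235.5, 222.5]
```

View pics/top_crop.png

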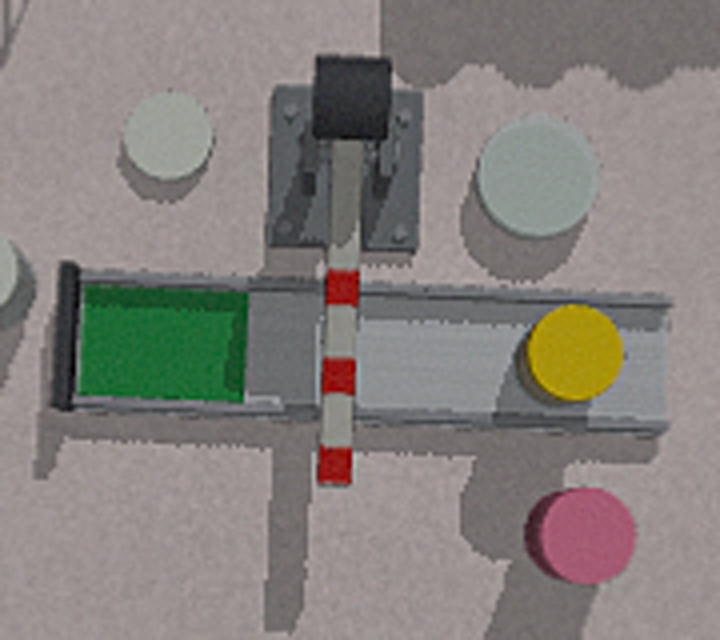

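View pics/scene_crop.png

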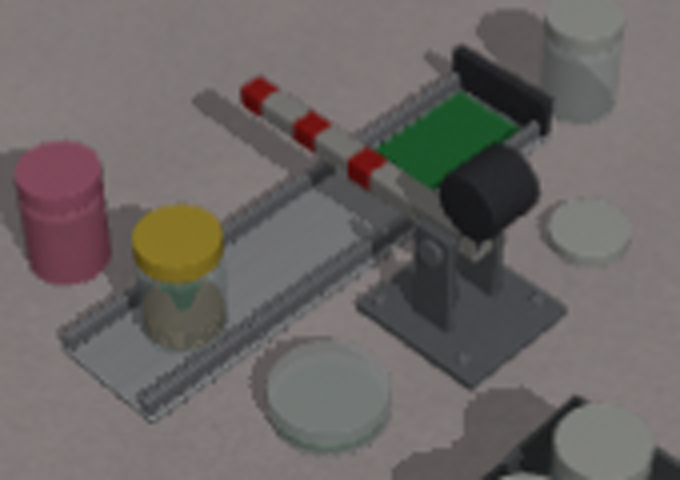

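```bash
cat >> h.py <<'E'
from scipy.spatial.transform import Rotation as Ro
def R_now(o=None):
    o=o or get_obs();return Ro.from_euler("xyz",o["eef_rot"]).as_matrix()
th=-0.040
LX=np.array([np.cos(th),np.sin(th),0]);LY=np.array([-np.sin(th),np.cos(th),0]);LO=np.array([.550,-.0365,0])
def lane(p): p=np.asarray(p)-LO;return np.array([p@LX,p@LY,p[2]])
def world(x,y,z): return LO+x*LX+y*LY+np.array([0,0,z])
def plan(p,Rt=None):
    o=get_obs();R=R_now(o);d=R.T@(np.asarray(p)-o["ee_pos"]);print("shift mm tool axes",(d*1000).round(1))
    if Rt is not None: print("turn deg",np.degrees(Ro.from_matrix(R.T@Rt).as_rotvec()).round(2))
E
python3 - <<'E'
from h import *
print(R_now().round(3))
c=camera("top");s=camera("scene")
# far red blob tip triangulation, jar lid
print(tri(ray(c,323.6,245.8),ray(s,284.3,192.1)),tri(ray(c,383.4,217.8),ray(s,264.1,229.5)))
print(world(-.085,0,.095),lane(plane(c,383.4,217.8,.101)))
for p in [(0,126,6),(-100,0,95),(-41,-240,22),(41,-240,22),(41,188,46),(-41,188,46)]:
    w=world(*np.array(p)/1000);print(p,proj(c,w).round(1),proj(s,w).round(1))
plan([.40,.16,.26],np.stack([[0,0,-1],[1,0,0],[0,-1,0]],1))
E
```

```text
[[-0.     0.304 -0.953]
 [ 0.001 -0.953 -0.304]
 [-1.    -0.001 -0.   ]]
(array([ 0.46431641, -0.03460827,  0.09495868]), np.float64(0.00174265541010214)) (array([ 0.54109846, -0.19600189,  0.09716064]), np.float64(6.076279658712942e-05))
[ 0.46506799 -0.03310091  0.095     ] [-0.00287518 -0.15914928  0.101     ]
(0, 126, 6) [280.6 215.4] [331.3 206.6]
(-100, 0, 95) [323.  251.3] [281.9 189.8]
(-41, -240, 22) [406.9 234.8] [236.8 254.6]
(41, -240, 22) [407.5 206.4] [254.8 269.4]
(41, 188, 46) [258.4 198.6] [353.5 194.5]
(-41, 188, 46) [256.7 227.5] [335.3 183.4]
shift mm tool axes [ -54.5 -580.8 -429.7]
turn deg [-7.231e+01 -2.000e-02  2.000e-02]
```

The frame agrees in both views. The boom's end red blob triangulates to z 0.095, the lid to about 0.10, and the jar sits at lane (-3, -159). I'll swing over to the +y side, then tilt the closed fingers to reach under the boom's end.

Request:
step_arm:
  motion:
    - [[-0.005,-0.01,-0.05,-6.2,0,0],[-0.005,-0.01,-0.058,-6.2,0,0],[-0.005,-0.01,-0.058,-6.2,0,0],[-0.005,-0.01,-0.055,-6.2,0,0],[-0.005,-0.01,-0.055,-6.2,0,0],[-0.005,-0.01,-0.055,-6.2,0,0],[-0.005,-0.01,-0.05,-6.2,0,0],[-0.005,-0.01,-0.05,-6.2,0,0],[-0.005,-0.01,-0.05,-6.2,0,0],[-0.005,-0.01,-0.05,-6.2,0,0],[-0.005,-0.01,-0.05,-6.2,0,0],[-0.005,-0.01,-0.05,-6.2,0,0]]
  fingers: 0

```text
time_s: 1.8
ee_pos: [0.45, 0.0034, 0.2656]
eef_rot: [2.147, 1.571, 0.616]
force: [0.4, 0.6, 0.1]
grip_width: 0.0005
```

Run:
```python
from h import *
o=get_obs();print(o["ee_pos"],o["qpos"].round(3),o["grip_width"],o["time_s"]);print(R_now().round(3))
```

```text
[0.45004895 0.0034168  0.26559476] [-0.074  0.03   1.695  0.     1.417 -0.114] 0.0005081482463983711 1.8
[[ 0.     0.999  0.04 ]
 [ 0.     0.04  -0.999]
 [-1.     0.    -0.   ]]
```

Request:
step_arm:
  motion:
    - [[0,-0.01,0,0,-10,0],[0,-0.01,0,0,-10,0],[0,-0.01,0,0,-10,0],[0,-0.01,0,0,-10,0],[0,-0.01,0,0,-10,0],[0,-0.01,0,0,-10,0],[0,0,0,0,0,0]]

```text
time_s: 2.68
ee_pos: [0.3899, 0.0003, 0.2641]
eef_rot: [-0.005, 0.523, -1.534]
force: [-0.4, -0.2, 0.2]
grip_width: 0.0007
```

Run:
```python
from h import *
o=get_obs();print(o["ee_pos"],o["qpos"].round(3),o["time_s"]);print(R_now().round(3))
plan([.39,-.055,.045])
c=camera("top");print(plane(c,233,198,.095))
cv2.imwrite("pics/top1.png",c["pixels"][:,:,::-1]);cv2.imwrite("pics/scene1.png",camera("scene")["pixels"][:,:,::-1])
```

```text
[3.89891881e-01 3.03479079e-04 2.64061564e-01] [ 0.47   0.158  1.887 -0.911  1.666  0.621] 2.675
[[ 0.032  0.999  0.023]
 [-0.866  0.039 -0.499]
 [-0.499 -0.004  0.867]]
shift mm tool axes [ 157.2   -1.2 -162.3]
[0.5933216  0.21335767 0.095     ]
```

View pics/scene1.png

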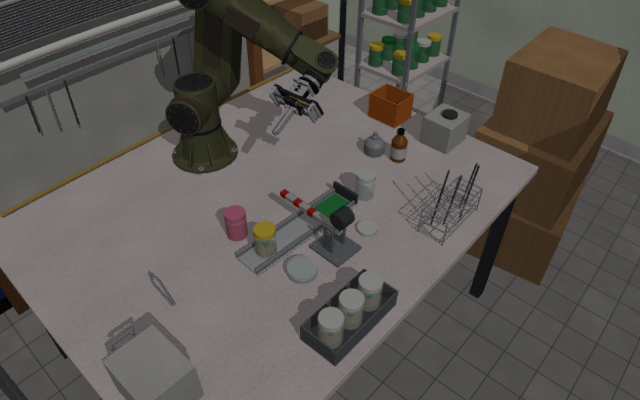

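The arm is tilted, with the fingers at about (275,128) in the scene view and clear of everything. The boom is untouched, running from (284,192) to (340,216). Next I'll lower the fingers in front of the boom's free end.

Request:
step_arm:
  motion:
    - [[0.026,0,-0.027,0,0,0],[0.026,0,-0.027,0,0,0],[0.026,0,-0.027,0,0,0],[0.026,0,-0.027,0,0,0],[0,0,0,0,0,0]]

```text
time_s: 3.4
ee_pos: [0.3915, -0.0373, 0.1194]
eef_rot: [-0.002, 0.525, -1.538]
force: [-0.2, -0.0, 0.1]
grip_width: 0.0008
```

Run:
```python
from h import *
o=get_obs();print(o["ee_pos"],o["qpos"].round(3),o["time_s"]);print(R_now().round(3))
plan([.39,-.055,.042])
```

```text
[ 0.3914597  -0.03729521  0.11938673] [ 0.389  0.386  2.02  -0.966  1.401  0.876] 3.4
[[ 0.028  0.999  0.019]
 [-0.865  0.034 -0.501]
 [-0.501 -0.002  0.865]]
shift mm tool axes [ 54.1  -1.9 -58.1]
```

Request:
step_arm:
  motion:
    - [[0.018,-0.001,-0.019,0,0,0],[0.018,0,-0.019,0,0,0],[0.018,0,-0.02,0,0,0],[0,0,0,0,0,0]]

```text
time_s: 3.9
ee_pos: [0.3919, -0.0543, 0.0434]
eef_rot: [0.0, 0.524, -1.535]
force: [-0.4, 1.0, 1.0]
grip_width: 0.0001
```

Run:
```python
from h import *
o=get_obs();print(o["ee_pos"],o["qpos"].round(3),o["time_s"]);print(R_now().round(3))
plan([.475,-.055,.042])
for n,b in(("top",(240,130,420,300)),("scene",(200,90,390,260))):
    k=camera(n);x0,y0,x1,y1=b
    cv2.imwrite(f"pics/{n}2.png",cv2.resize(k["pixels"][y0:y1,x0:x1,::-1],None,fx=3,fy=3,interpolation=cv2.INTER_CUBIC))
```

```text
[ 0.39185366 -0.05428277  0.0433836 ] [ 0.352  0.554  2.038 -1.032  1.281  1.027] 3.9
[[ 0.031  0.999  0.017]
 [-0.865  0.035 -0.5  ]
 [-0.501  0.     0.866]]
shift mm tool axes [ 3.9 83.1  0.6]
```

View pics/top2.png

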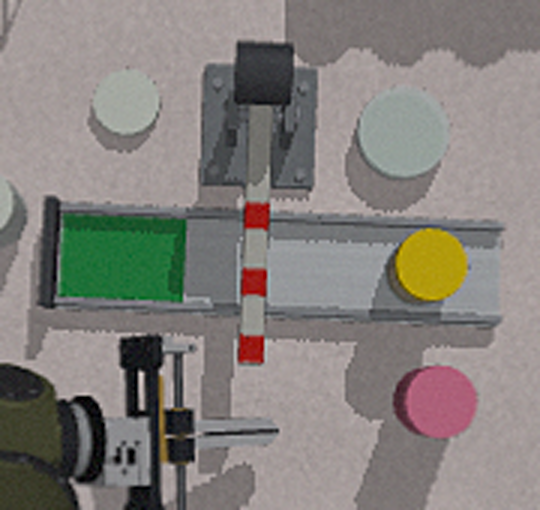

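View pics/scene2.png

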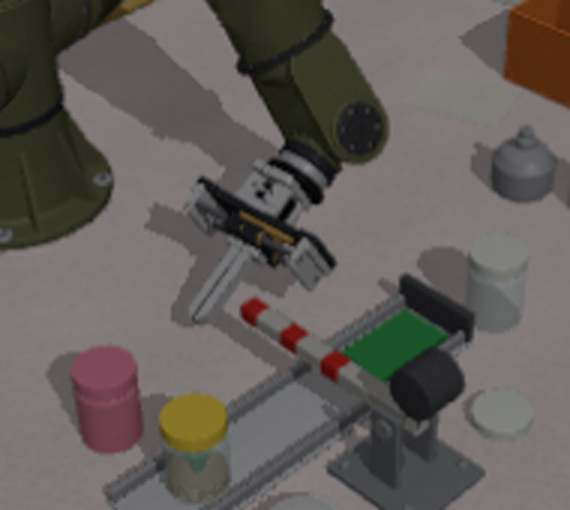

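The fingers sit below and in front of the boom's end, and nothing has been touched. q4 is near its limit, so I'll ease the tilt by 8° and slide in under the boom.

Request:
step_arm:
  motion:
    - [[0,0,0,0,8,0],[0,0.01,0,0,0,0],[0,0.02,0,0,0,0],[0,0.02,0,0,0,0],[0,0,0,0,0,0]]

```text
time_s: 4.62
ee_pos: [0.4409, -0.0526, 0.0429]
eef_rot: [-0.002, 0.66, -1.539]
force: [-5.3, -0.5, -1.1]
grip_width: 0.0004
```

Run:
```python
from h import *
o=get_obs();print(o["ee_pos"],o["qpos"].round(3),o["force"],o["time_s"]);print(R_now().round(3))
plan([.48,-.052,.038])
```

```text
[ 0.44088705 -0.05263667  0.04288722] [ 0.276  0.537  1.938 -0.966  1.199  0.868] [-5.26067721 -0.54217284 -1.11622689] 4.625
[[ 0.025  0.999  0.022]
 [-0.79   0.033 -0.613]
 [-0.613 -0.002  0.79 ]]
shift mm tool axes [ 3.5 39.1 -3.4]
```

Request:
step_arm:
  motion:
    - [[0,-0.012,0,0,0,0],[0,0,0,0,0,0]]

```text
time_s: 4.88
ee_pos: [0.429, -0.0527, 0.0431]
eef_rot: [0.0, 0.662, -1.534]
force: [-0.0, 0.2, 0.4]
grip_width: 0.0004
```

Run:
```python
from h import *
o=get_obs();print(o["ee_pos"],o["force"],o["time_s"])
for n,b in(("top",(270,160,360,280)),("scene",(220,130,330,240))):
    k=camera(n);x0,y0,x1,y1=b
    cv2.imwrite(f"pics/{n}3.png",cv2.resize(k["pixels"][y0:y1,x0:x1,::-1],None,fx=5,fy=5,interpolation=cv2.INTER_CUBIC))
```

```text
[ 0.42898325 -0.05269661  0.04305867] [-0.04676288  0.17944223  0.3858446 ] 4.875
```

View pics/top3.png

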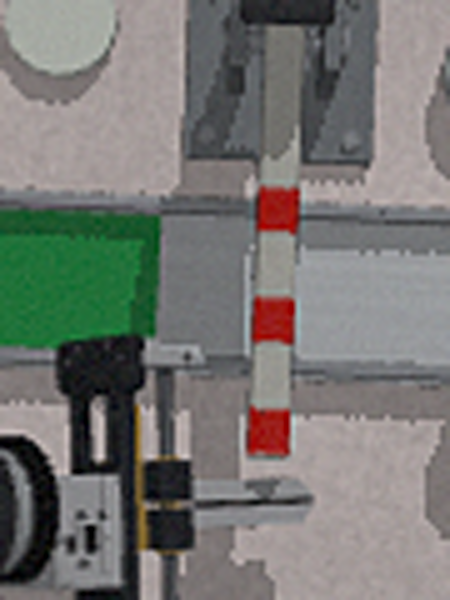

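View pics/scene3.png

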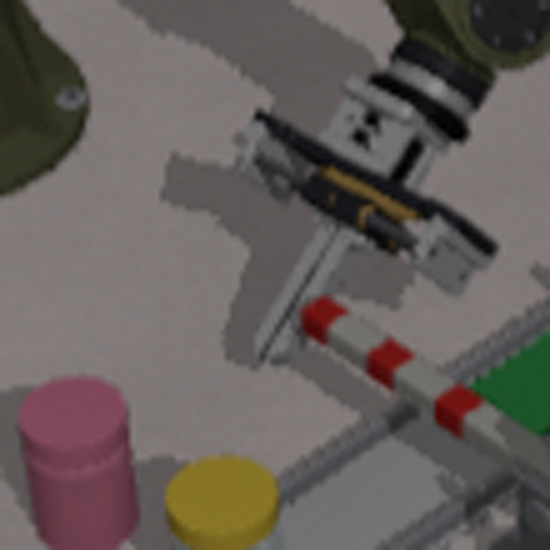

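The closed fingers met the boom's end face at about (310,315) in the crop, because they were too high. I'll go 12 mm lower and slide in again.

Request:
step_arm:
  motion:
    - [[0.001,0,-0.0145,0,0,0],[0,0.01,0,0,0,0],[0,0.01,0,0,0,0],[0,0.01,0,0,0,0],[0,0.01,0,0,0,0],[0,0,0,0,0,0]]

```text
time_s: 5.72
ee_pos: [0.4695, -0.0434, 0.0307]
eef_rot: [0.001, 0.663, -1.534]
force: [0.1, 0.7, -0.4]
grip_width: 0.0002
```

Run:
```python
from h import *
o=get_obs();print(o["ee_pos"],o["qpos"].round(3),o["force"],o["time_s"]);print(R_now().round(3))
for n,b in(("scene",(220,130,370,250)),):
    k=camera(n);x0,y0,x1,y1=b
    cv2.imwrite(f"pics/{n}4.png",cv2.resize(k["pixels"][y0:y1,x0:x1,::-1],None,fx=5,fy=5,interpolation=cv2.INTER_CUBIC))
```

```text
[ 0.46952635 -0.04336833  0.03066831] [ 0.278  0.603  1.857 -0.961  1.203  0.857] [ 0.12669827  0.68956302 -0.3606258 ] 5.725
[[ 0.029  0.999  0.022]
 [-0.787  0.036 -0.615]
 [-0.616  0.     0.788]]
```

View pics/scene4.png

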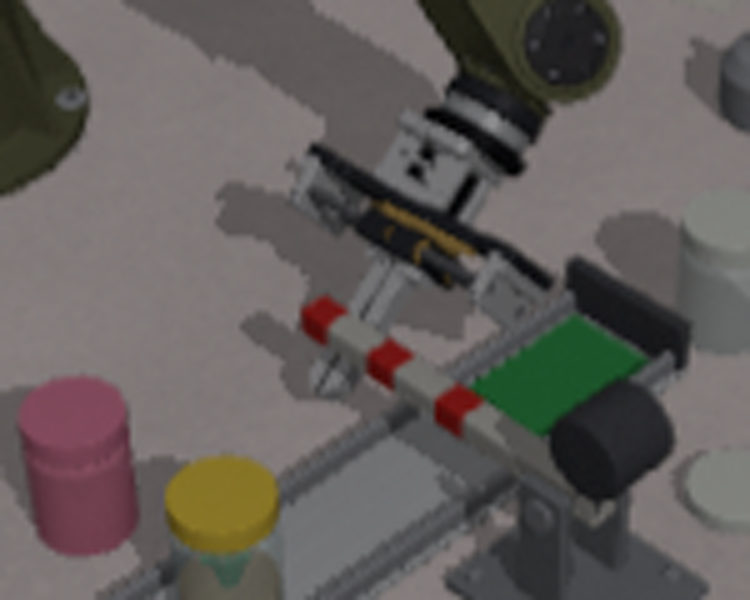

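The fingers are under the boom, with the tip at (330,375) and the finger behind it at (380,290) in the crop. Now I lift.

Request:
step_arm:
  motion:
    - [[-0.0092,0,0.0118,0,0,0],[-0.0092,0,0.0118,0,0,0],[-0.0092,0.002,0.0118,0,0,0],[-0.0092,0.002,0.0118,0,0,0],[-0.0092,0.003,0.0118,0,0,0],[0,0,0,0,0,0]]

```text
time_s: 6.52
ee_pos: [0.4766, -0.043, 0.1067]
eef_rot: [0.003, 0.664, -1.532]
force: [0.0, -0.2, -1.3]
grip_width: 0.0005
```

Run:
```python
from h import *
o=get_obs();print(o["ee_pos"],o["qpos"].round(3),o["force"],o["time_s"]);print(R_now().round(3))
for n,b in(("scene",(220,130,370,250)),):
    k=camera(n);x0,y0,x1,y1=b
    cv2.imwrite(f"pics/{n}5.png",cv2.resize(k["pixels"][y0:y1,x0:x1,::-1],None,fx=5,fy=5,interpolation=cv2.INTER_CUBIC))
```

```text
[ 0.47664532 -0.04301004  0.1066757 ] [ 0.275  0.463  1.834 -0.92   1.297  0.717] [ 0.03746772 -0.19879742 -1.25449575] 6.525
[[ 0.03   0.999  0.021]
 [-0.787  0.037 -0.616]
 [-0.616  0.002  0.788]]
```

View pics/scene5.png

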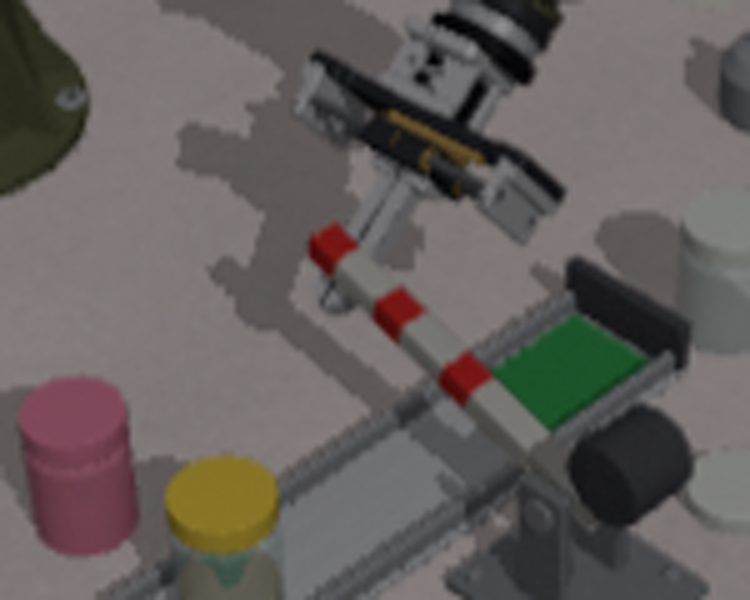

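The boom is rising, with its end at (335,240) and about 1.3 N on the fingers. I'll keep lifting.

Request:
step_arm:
  motion:
    - [[-0.0092,0.005,0.0118,0,0,0],[-0.0092,0.006,0.0118,0,0,0],[-0.0092,0.006,0.0118,0,0,0],[-0.0092,0.006,0.0118,0,0,0],[-0.0092,0.006,0.0118,0,0,0],[-0.0092,0.006,0.0118,0,0,0],[0,0,0,0,0,0]]

```text
time_s: 7.45
ee_pos: [0.5115, -0.0419, 0.1963]
eef_rot: [0.002, 0.664, -1.533]
force: [-1.2, -0.4, -0.5]
grip_width: 0.0006
```

Run:
```python
from h import *
o=get_obs();print(o["ee_pos"],o["qpos"].round(3),o["force"],o["time_s"])
for n,b in(("scene",(220,100,370,250)),):
    k=camera(n);x0,y0,x1,y1=b
    cv2.imwrite(f"pics/{n}6.png",cv2.resize(k["pixels"][y0:y1,x0:x1,::-1],None,fx=4,fy=4,interpolation=cv2.INTER_CUBIC))
```

```text
[ 0.51153741 -0.04185694  0.19630579] [ 0.259  0.382  1.692 -0.89   1.424  0.53 ] [-1.21048294 -0.42090722 -0.53857856] 7.45
```

View pics/scene6.png

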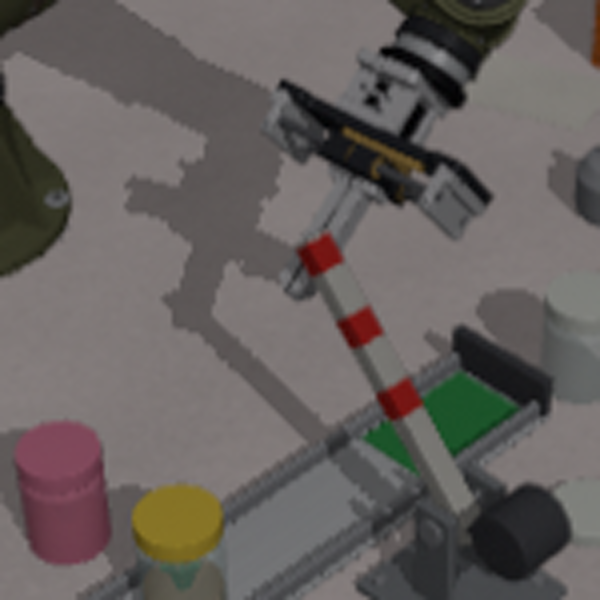

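Request:
step_arm:
  motion:
    - [[-0.0092,0.012,0.0118,0,0,0],[-0.0092,0.012,0.0118,0,0,0],[-0.0062,0.012,0.0078,0,0,0],[0,0,0,0,0,0],[0,0,0,0,0,0]]

```text
time_s: 8.12
ee_pos: [0.5463, -0.0406, 0.2342]
eef_rot: [-0.002, 0.663, -1.536]
force: [-0.5, -0.2, -0.3]
grip_width: 0.0005
```

Run:
```python
from h import *
o=get_obs();print(o["ee_pos"],o["qpos"].round(3),o["force"],o["time_s"])
for n,b in(("scene",(220,100,370,250)),):
    k=camera(n);x0,y0,x1,y1=b
    cv2.imwrite(f"pics/{n}7.png",cv2.resize(k["pixels"][y0:y1,x0:x1,::-1],None,fx=4,fy=4,interpolation=cv2.INTER_CUBIC))
```

```text
[ 0.54627017 -0.04060194  0.23419743] [ 0.245  0.406  1.561 -0.885  1.485  0.436] [-0.52600055 -0.22268232 -0.33826185] 8.125
```

View pics/scene7.png

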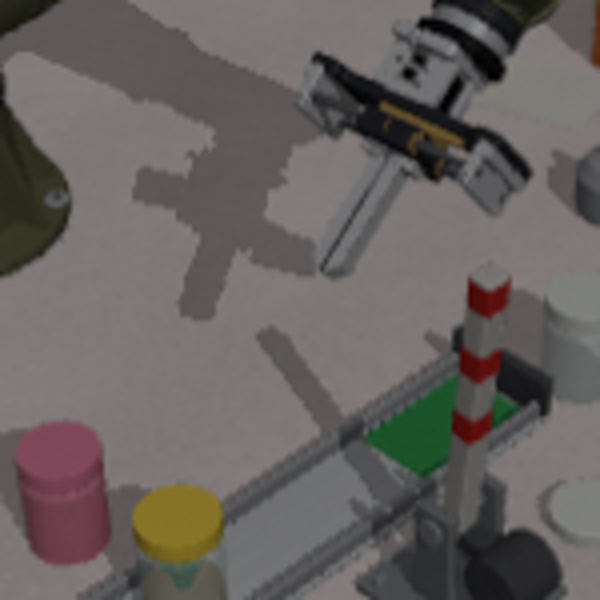

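The boom has left the fingers and is swinging upright by itself. I'll bring the tool back to vertical, away from the boom, and go round behind the jar.

Request:
step_arm:
  motion:
    - [[0,-0.02,0,0,10.4,0],[0,-0.02,0,0,10.4,0],[0,-0.02,0,0,10.4,0],[0,-0.01,0,0,10.4,0],[0,0,0,0,10.4,0],[0,0,0.03,2.2,0,0],[0,0,0.05,2.2,0,0],[0,0,0.05,0,0,0],[0,0,0.05,0,0,0],[0,0.02,0.05,0,0,0],[0,0.02,0.01,0,0,0],[0,0.02,0,0,0,0]]
  fingers: 0.035

```text
time_s: 9.68
ee_pos: [0.5313, -0.2862, 0.2342]
eef_rot: [-2.027, 1.569, 2.643]
force: [0.2, 0.8, -0.2]
grip_width: 0.0352
```

Run:
```python
from h import *
o=get_obs();print(o["ee_pos"],o["qpos"].round(3),o["force"],o["grip_width"],o["time_s"]);print(R_now().round(3))
k=camera("top");s=camera("scene")
for b in blobs(k,(18,120,90),(34,255,255),15,(240,130,420,290)): print(b[1],lane(plane(k,*b[1],.101)))
for b in blobs(s,(18,120,90),(34,255,255),15,(220,170,390,290)): print(b[1])
cv2.imwrite("pics/top8.png",k["pixels"][:,:,::-1]);cv2.imwrite("pics/scene8.png",s["pixels"][:,:,::-1])
plan(world(-.003,-.225,.21),np.stack([[0,0,-1],LX,-LY],1))
```

```text
[ 0.53134885 -0.28617834  0.23416774] [-0.555  0.403  1.316 -0.     1.424 -0.512] [ 0.24797977  0.84815204 -0.21266295] 0.035177760287623046 9.675
[[-0.001  0.999 -0.042]
 [ 0.001 -0.042 -0.999]
 [-1.    -0.001 -0.001]]
[383.3, 217.8] [-0.00288725 -0.15887716  0.101     ]
[264.1, 230.4]
shift mm tool axes [ 23.9   5.2 -24.1]
turn deg [-0.01 -0.05  0.09]
```

View pics/scene8.png

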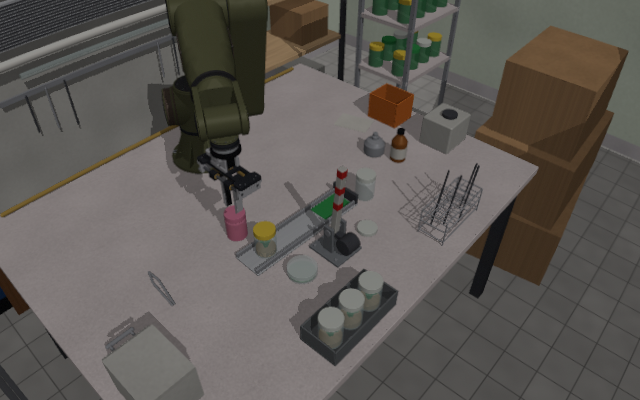

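View pics/top8.png

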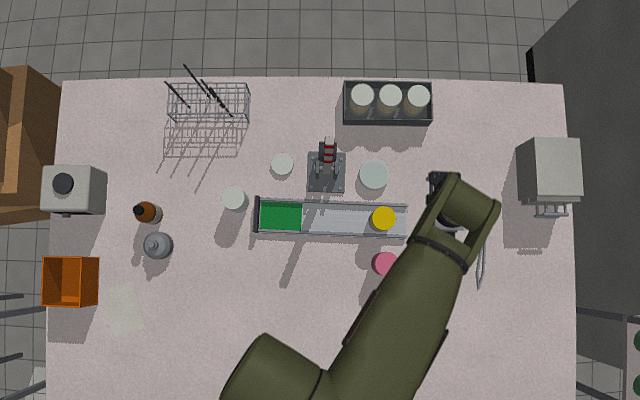

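The boom stands upright at (340,200) in the scene view and the jar hasn't moved. Now I descend behind it.

Request:
step_arm:
  motion:
    - [[0.04,0.007,-0.024,0,0,0],[0.04,0,0,0,0,0],[0.04,0,0,0,0,0],[0.04,0,0,0,0,0],[0.03,0,0,0,0,0],[0.023,0,0,0,0,0],[0,0,0,0,0,0]]

```text
time_s: 10.65
ee_pos: [0.5379, -0.2609, 0.0208]
eef_rot: [-2.023, 1.567, 2.65]
force: [-0.5, 0.3, 0.6]
grip_width: 0.0348
```

Run:
```python
from h import *
o=get_obs();print(o["ee_pos"],lane(o["ee_pos"]),o["force"],o["grip_width"],o["time_s"]);print(R_now().round(3))
s=camera("scene");x0,y0,x1,y1=(190,130,390,290)
cv2.imwrite("pics/scene9.png",cv2.resize(s["pixels"][y0:y1,x0:x1,::-1],None,fx=4,fy=3.75,interpolation=cv2.INTER_CUBIC))
```

```text
[ 0.53788356 -0.26087837  0.02075102] [-0.003134   -0.22468342  0.02075102] [-0.51568482  0.30337766  0.63200472] 0.03475386500138314 10.65
[[-0.003  0.999 -0.04 ]
 [ 0.002 -0.04  -0.999]
 [-1.    -0.003 -0.002]]
```

View pics/scene9.png

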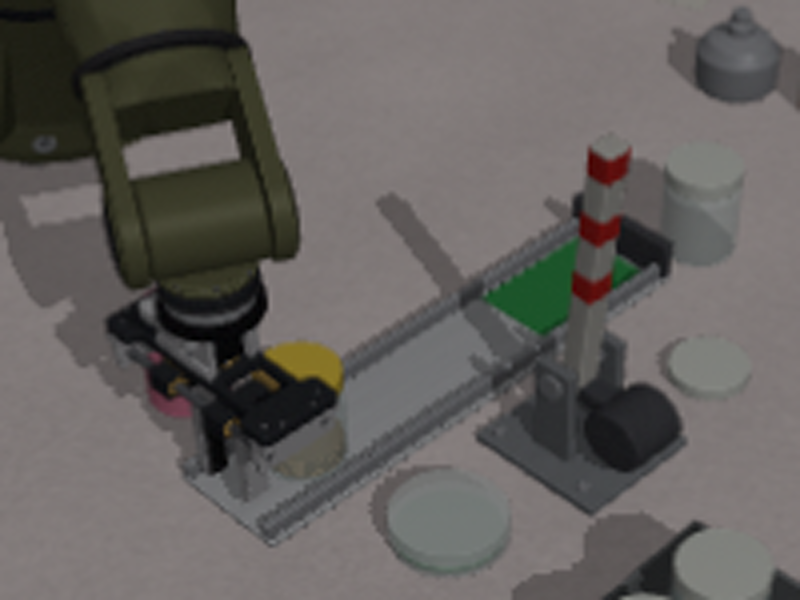

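Request:
step_arm:
  motion:
    - [[0,0.002,-0.01,0,0,0],[0,0,-0.008,0,0,0],[0,0,-0.008,0,0,0],[0,0,-0.008,0,0,0],[0,0,-0.01,0,0,0],[0,0,-0.012,0,0,0],[0,0,-0.012,0,0,0],[0,0,0,0,0,0]]

```text
time_s: 11.7
ee_pos: [0.5441, -0.1926, 0.022]
eef_rot: [-2.39, 1.57, 2.283]
force: [0.0, -0.3, 0.1]
grip_width: 0.0351
```

```bash
cat > chk.py <<'E'
from h import *
import sys
o=get_obs();print(lane(o["ee_pos"]).round(4),o["force"].round(2),o["time_s"],R_now(o)[:,2].round(3))
s=camera("scene");k=camera("top")
for c,b in((k,(240,130,420,290)),(s,(220,160,390,290))):
    for bl in blobs(c,(18,120,90),(34,255,255),15,b): print(bl[0],bl[1],lane(plane(c,*bl[1],.101)).round(4))
x0,y0,x1,y1=(190,130,390,290)
cv2.imwrite(sys.argv[1],cv2.resize(s["pixels"][y0:y1,x0:x1,::-1],None,fx=4,fy=3.75,interpolation=cv2.INTER_CUBIC))
E
python3 chk.py pics/p1.png
```

```text
[ 0.0004 -0.1562  0.022 ] [ 0.   -0.34  0.14] 11.7 [-0.039 -0.999 -0.001]
[357, 205, 11, 22, 142] [361.8, 214.6] [ 0.0032 -0.1002  0.101 ]
```

View pics/p1.png

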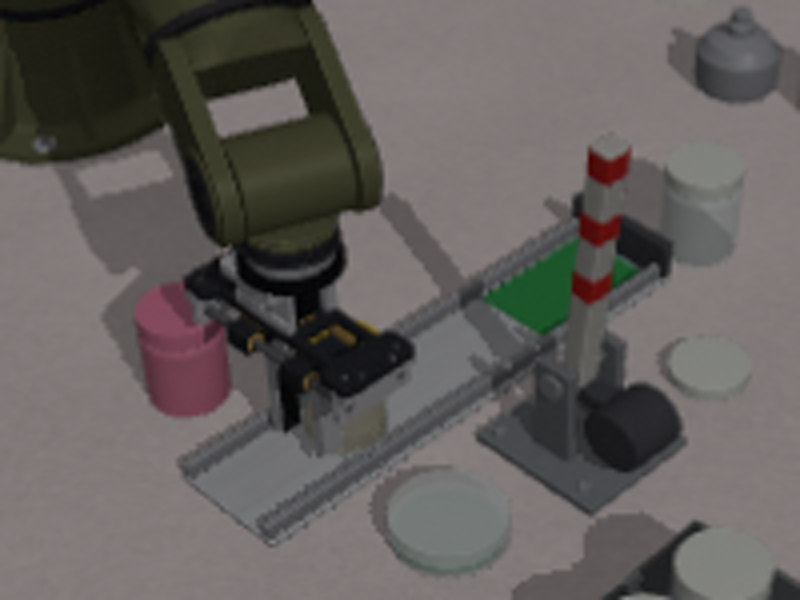

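The jar is moving upright in the lane (visible at (350,425), with pink left alone). It sits about 38 mm ahead of the TCP. I'll continue.

Request:
step_arm:
  motion:
    - [[0,0,-0.01,0,0,0],[0,0,-0.012,0,0,0],[0,0,-0.012,0,0,0],[0,0,-0.012,0,0,0],[0,0,-0.012,0,0,0],[0,0,-0.012,0,0,0],[0,0,-0.012,0,0,0],[0,0,-0.012,0,0,0],[0,0,-0.012,0,0,0],[0,0,-0.012,0,0,0],[0,0,-0.012,0,0,0],[0,0,-0.01,0,0,0]]

```text
time_s: 13.3
ee_pos: [0.5498, -0.0531, 0.0221]
eef_rot: [0.864, 1.571, -0.747]
force: [0.9, -1.0, -0.5]
grip_width: 0.0351
```

```bash
python3 chk.py pics/p2.png
```

```text
[ 0.0005 -0.0166  0.0221] [ 0.89 -0.99 -0.49] 13.3 [-0.04  -0.999  0.   ]
```

View pics/p2.png

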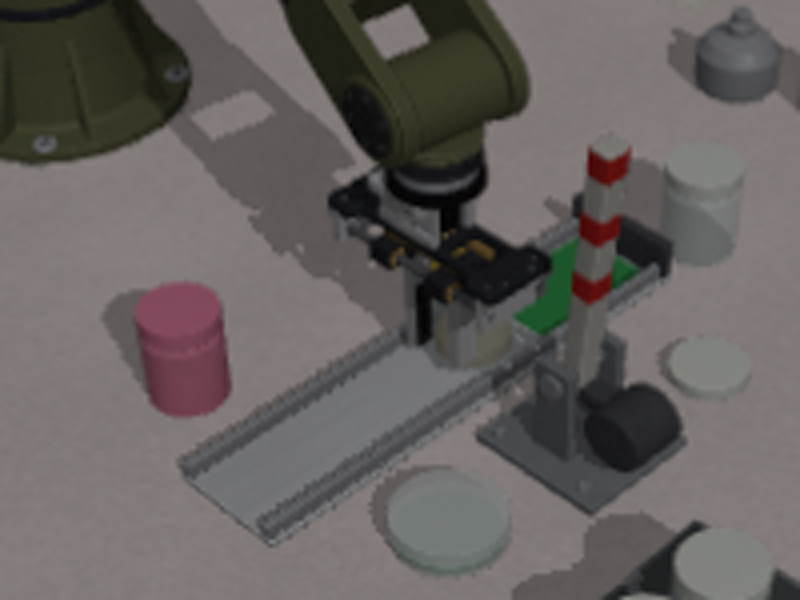

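The jar's still upright and the body clears the boom. 104 mm more to go.

Request:
step_arm:
  motion:
    - [[0,0,-0.01,0,0,0],[0,0,-0.012,0,0,0],[0,0,-0.012,0,0,0],[0,0,-0.012,0,0,0],[0,0,-0.012,0,0,0],[0,0,-0.012,0,0,0],[0,0,-0.01,0,0,0],[0,0,-0.008,0,0,0],[0,0,-0.006,0,0,0],[0,0,-0.005,0,0,0],[0,0,-0.004,0,0,0],[0,0,0,0,0,0]]

```text
time_s: 14.9
ee_pos: [0.5539, 0.0493, 0.0221]
eef_rot: [-2.671, 1.571, 2.001]
force: [0.2, -0.2, -0.9]
grip_width: 0.0351
```

```bash
python3 chk.py pics/p3.png
```

```text
[0.0005 0.0859 0.0221] [ 0.23 -0.23 -0.89] 14.9 [-0.04  -0.999 -0.   ]
```

View pics/p3.png

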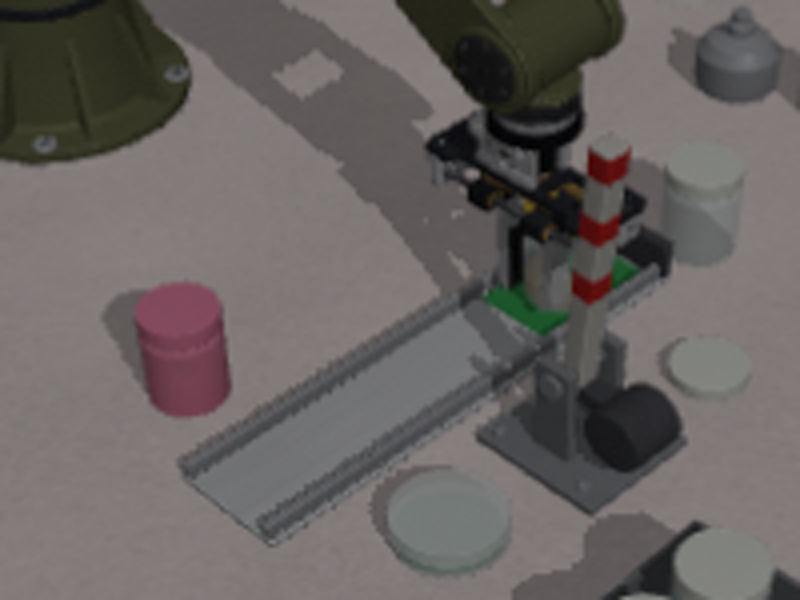

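Back straight off, then up and toward the robot.

Request:
step_arm:
  motion:
    - [[0,0,0.006,0,0,0],[0,0,0.012,0,0,0],[0,0,0.015,0,0,0],[0,0,0.015,0,0,0],[-0.03,0,0,0,0,0],[-0.045,0,0,0,0,0],[-0.045,0,0,0,0,0],[-0.045,-0.02,0,0,0,0],[-0.03,-0.045,0,0,0,0],[0,-0.05,0.02,0,0,0],[0,-0.05,0.02,0,0,0],[0,0,0.02,0,0,0]]

```text
time_s: 16.5
ee_pos: [0.3825, -0.0531, 0.2177]
eef_rot: [1.341, 1.569, -0.271]
force: [1.1, 0.0, 0.1]
grip_width: 0.0354
```

Request:
step_arm:
  motion:
    - [[0,0,0.05,6,0,0],[0,0,0.055,7,0,0],[0,0,0.055,7,0,0],[0,0,0.055,7,0,0],[0,0,0.05,7,0,0],[0,0,0.03,0,0,0],[0,0,0,0,0,0],[0,0,0,0,0,0]]

```text
time_s: 17.5
ee_pos: [0.2971, -0.3282, 0.2171]
eef_rot: [3.005, 1.571, 0.8]
force: [0.6, -0.3, -0.5]
grip_width: 0.0346
```

```bash
cat >> chk.py <<'E'
lp=next((bl for bl in blobs(k,(18,120,90),(34,255,255),15,(240,130,420,290))),None)
sp=next((bl for bl in blobs(s,(18,120,90),(34,255,255),15,(220,160,390,290))),None)
if lp and sp:
    p,e=tri(ray(k,*lp[1]),ray(s,sp[1][0],sp[1][1]));print("tri",lane(p).round(4),e)
x0,y0,x1,y1=(130,120,420,300)
cv2.imwrite("pics/topz.png",cv2.resize(k["pixels"][y0:y1,x0:x1,::-1],None,fx=2.7,fy=2.7,interpolation=cv2.INTER_CUBIC))
E
python3 chk.py pics/p4.png
```

```text
[-0.241  -0.3015  0.2171] [ 0.57 -0.26 -0.51] 17.5 [-0.592 -0.806 -0.   ]
[268, 201, 24, 24, 465] [279.5, 212.5] [-0.0012  0.1219  0.101 ]
[321, 179, 15, 17, 197] [328.6, 186.6] [-0.0006  0.1108  0.101 ]
tri [-0.0032  0.1194  0.0951] 0.007869400157743189
```

View pics/p4.png

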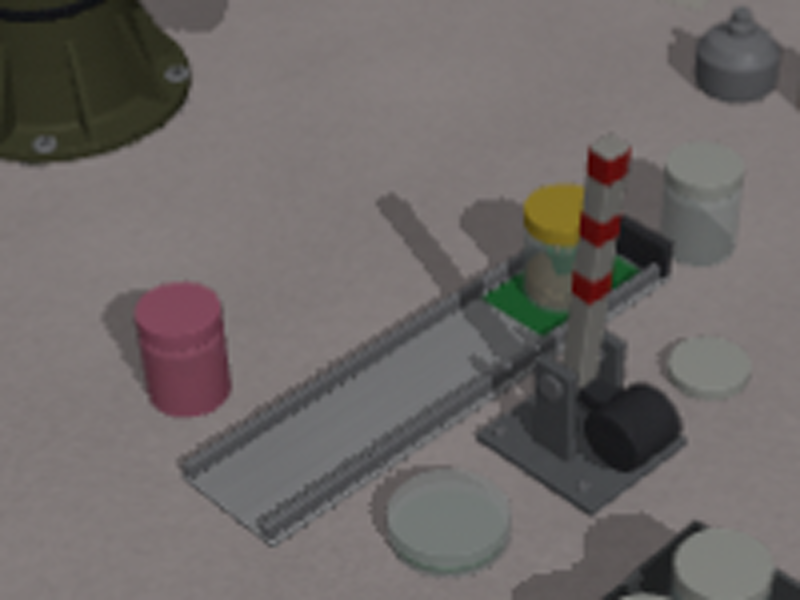

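View pics/topz.png

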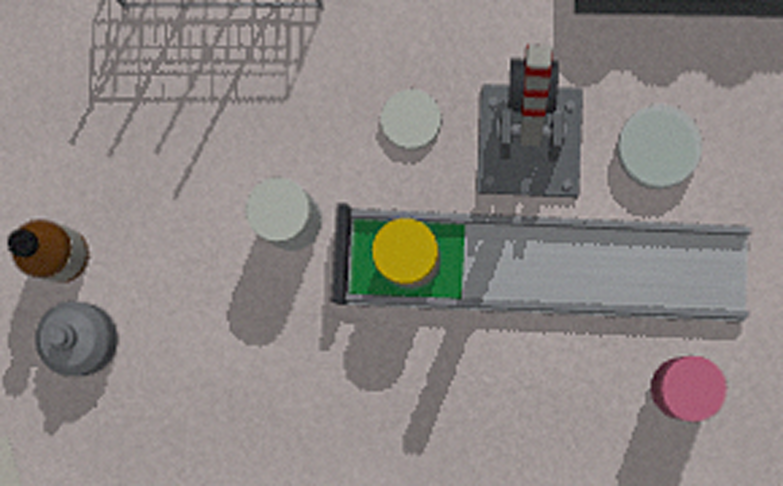

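```bash
python3 -c "
from station import ticket;print(ticket.hand_in())"
```

```text
the job is handed in; nothing more can be done
None
```

I raised the barrier arm and pushed the jar onto the green pad, then handed the job in at about 17.6 s with the robot clear of both. No verdict was reported.

- **Barrier arm:** I pushed it up from under its free end with closed, tilted fingers until it swung upright by itself. It was still upright in the last pictures.
- **Jar:** I pushed it low along the lane. The last top view puts it upright at lane x ≈ -1, y ≈ +122 mm. It spans about y = 89 to 155, and the pad runs from 66 to 186.
- **Other things:** they look unmoved in the last pictures. I judged this by eye and did not measure them again. The forceps were outside the final crops.

**Checks that failed or disagreed:**
- My first approach under the arm was too high. The fingers touched its end face with about 5 N, so I backed off and went in 12 mm lower.
- The last scene view put the jar at y ≈ 111 because the raised arm hid part of the lid, and combining the two views gave 119. I relied on the unobstructed top view. The jar is wholly on the pad by any of these.

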